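Clear the trimming board with the scraper block

TASK

First take the rubber stamp off the trimming board and stand it upright in the middle of the ink pad. Then pick up the wooden scraper block and with it wipe all five offcuts along the board into its catch trough, touching the offcuts with nothing but the scraper. Finally stand the scraper back on the table, rib up and clear of the board, with the stamp still on its pad, and leave the glue stick, foil pouch and carton where they are.

Things in the scene. Friction and masses are not known exactly. Their poses are not given: they have to be found in the camera images.
- board: Trimming board fixed to the table, 360 mm long (own x) x 166 mm wide (y). Origin: centre of its underside, z up. Flat grey plate from x = -180 to +100 mm, its top 36 mm above the table; beyond it a sunk trough. Wooden rails 8 mm thick along both long sides (inner faces at y = +-75 mm), tops at 46 mm; none across the x = -180 end. Local +x (plate to trough) points roughly to the robot's left.
- trough (a point): Centre of the floor of the board's open catch trough. The trough runs from the plate's edge (board x = +100 mm) to an end wall at x = +174 mm (6 mm thick, as high as the plate), 150 mm wide between the rails; its floor is 6 mm above the table, 30 mm below the plate.
- stamp: Rubber stamp with wooden grip, standing on the plate among the offcuts at the start. Base 24 mm (its own x) x 52 mm (its own y) x 14 mm high, above it a round turned grip at most 26 mm across, narrower at its waist, up to 70 mm. 40 to 85 g. Origin: centre of its underside, z up along the grip.
- ink_pad: Closed flat ink pad case, 72 mm (its own x) x 107 mm (its own y) x 17 mm high, about 0.3 kg, loose on the table to the left or the right of the board. Origin: centre of its underside, z up; its flat top is at 17 mm.
- scraper: Wooden scraper block, 0.15 to 0.31 kg, on the table at the other side of the board from the ink pad. Shoe 36 mm (own x) x 130 mm (y) x 18 mm high, upright faces at x = +-18 mm; either one pushes. On it an upright grip rib 22 mm thick (x), 96 mm long (y), up to 66 mm. Origin: centre of its underside, z up. 20 mm shorter than the gap between the board's rails.
- chip_0: One of five loose offcuts of thick board, a flat brown rectangle 24 x 18 x 8 mm thick, 10 g, lying on the board's plate. Origin: centre of its underside, z up.
- chip_1: One of five loose offcuts of thick board, a flat brown rectangle 20 x 20 x 8 mm thick, 10 g, lying on the board's plate. Origin: centre of its underside, z up.
- chip_2: One of five loose offcuts of thick board, a flat brown rectangle 24 x 18 x 8 mm thick, 10 g, lying on the board's plate. Origin: centre of its underside, z up.
- chip_3: One of five loose offcuts of thick board, a flat brown rectangle 22 x 19 x 8 mm thick, 10 g, lying on the board's plate. Origin: centre of its underside, z up.
- chip_4: One of five loose offcuts of thick board, a flat brown rectangle 20 x 20 x 8 mm thick, 10 g, lying on the board's plate. Origin: centre of its underside, z up.
- glue_stick: Bystander: standing round glue stick, 25 mm across, 95 mm tall, towards the back on the right. Origin: centre of its underside. Leave it where it is.
- pouch: Bystander: silver foil pouch, 100 x 62 x 25 mm, lying at the front edge on the right. Origin: centre of its underside. Leave it where it is.
- carton: Bystander: closed dark carton, 78 x 117 x 58 mm, at the front edge on the left. Origin: centre of its underside. Leave it where it is.
Mind the look-alikes: they are no part of the job. Leave any turquoise look-alike of the ink_pad alone.

How it is judged:
By the outcome, as a careful person would: the job done as asked, in the order asked, and still so for the second after the job is handed in, with the robot touching nothing.
It also fails if it takes over 67 s, if anything falls off the work surface, if the arm or the gripper's body presses on something with over 40 N, if the wrist force passes 120 N, or if a joint passes its speed limit or range.

ROBOT

A 6-joint arm with a two-finger parallel gripper is mounted at the origin on a cart in front of the work surface, level with it; the furniture and walls round the work are solid. World frame = base frame: x ahead of the robot, y to its left, z up, the work surface at z = 0. Lengths are in m, angles in rad, forces in N, time in s.
With the tool pointing down it reaches from about 0.3 to 0.775 m from the base axis. Payload 14.6 kg.
Tool frame: the origin (TCP) lies between the finger pads; the fingertips stand 19 mm ahead of it and the grasp point (between the pads) is the TCP; z points along the fingers, y is the direction in which the jaws open and shut (so a half turn about z gives the same grasp; the last joint's range is limited). The gripper opens to 94 mm and grips with 3 to 60 N. Pads are 16 mm wide; open, the fingers measure 119 mm over their backs; the gripper's body (75 mm by 177 mm) begins 78 mm behind the grasp point.
Start: joints at [-1.37, 0.3, 1.521, -0, 1.321, -0.067], TCP at [0.146, -0.53, 0.224] pointing down, gripper open.
Joint ranges: [-3.03, 3.03], [-0.79, 2.21], [0.23, 2.52], [-1.04, 4.18], [0, 3.07], [-2.55, 2.55]. Speed limits (rad/s): [2.22, 2.22, 2.57, 3.14, 3.14, 3.14].

INTERFACE

Orientations are given as [roll, pitch, yaw] about the fixed x, y, z axes, in that order (R = Rz(yaw) Ry(pitch) Rx(roll)).
In Python, from station import telemetry, vision, ctrl gives the robot as it stands. The module is installed in compiled form; this text tells all that it offers.
- The arm moves only by the shell command python3 -m creep 'ROWS' [FORCE]. ROWS is JSON, a list of rows, each a list of 3 entries, a list of its own where there are three numbers: the shift along the tool's x, y, z in units of 50 mm (1.0 is 50 mm), then the turn about the tool's z in units of 8 degrees (1.0 is 8 degrees), then the opening, from 0 (shut) to 1 (fully open). In form: [[[tx, ty, tz], twist, gripper], ...]. A call has 1 to 12 rows; each row is the pose to reach, as a shift and turn from the pose commanded when the call began, along the tool's axes at that moment; what a row does not reach only later rows make up. A row lasts 1/10 s, in which the tool goes at most 50 mm and 8.59 degrees, less where a joint would pass 70% of its speed; a pose out of reach is approached as far as the arm can. A call with a gripper value outside its range is refused whole. The fingers move at their own pace and stop on an object; FORCE is the grip in N (left out, the last holds). Time passes only in rows, so rows that repeat a pose let the fingers close. It gives the time, the measured TCP pose, the force and the opening at its end, in the units of the state.
- telemetry.get_obs(): the state, without advancing time (a new reading comes with each control period).
- vision.camera(name): name is "scene" or "top" or "wrist"; returns a dict with "img" (420x560x3 uint8, red, green, blue), "depth" (420x560 float32, m along the optical axis (not along the pixel's ray), 0 where there is no reading), "vertical_fov" (degrees; the focal length in pixels is half the picture's height over the tangent of half this angle, whatever the lens; pixels are square), "cx", "cy" (the principal point, pixels), "extrinsics" (4x4, takes a point from camera to world coordinates); the wrist camera has in their place "hand_eye" (4x4, takes a point from camera to tool coordinates, whose origin is the TCP and whose axes are the flange's). Camera axes: x right, y down, z forward; pixel columns grow to the right and rows downward; lengths in m; the calibration is good to about 2 mm. A picture is of the moment at which its call begins: read the wrist's pose just before it.
- ctrl.hand_in(): hands the job in, once; it reports no verdict.
The state is a dict: "time_s": time; "qpos": joint angles; "joint_vel": joint speeds; "tau": joint torques, N m; "ee_pos": TCP position; "eef_rot": TCP orientation; "force": force on the tool from outside, world axes, zero at the start; "moment": the same for the moment, N m; "grip_width": finger opening in m.
Only numpy, scipy, OpenCV 4.12 (cv2) and the standard library are available. Lean on these libraries where they do the work, as an engineer would, in place of code of your own. Each camera call takes 0.05 s, during which the arm holds its last target.

## Working session

There is one attempt and no reset: what is moved stays moved. The work goes in short steps, Python scripts to look and compute and a shell command to move; the robot and the scene stay as the last step left them, time stands still between calls to the robot, and variables do not carry over. Pictures are saved under pics/ and viewed, and the job is handed in when it is done.

```bash
mkdir -p pics; ls; cat > h.py <<'E'
import numpy as np, cv2
from station import telemetry, vision, ctrl
from scipy.spatial.transform import Rotation as R
def cam(n):
    o=telemetry.get_obs(); c=vision.camera(n)
    f=c["img"].shape[0]/2/np.tan(np.radians(c["vertical_fov"])/2)
    if n=="wrist":
        T=np.eye(4);T[:3,:3]=R.from_euler('xyz',o["eef_rot"]).as_matrix();T[:3,3]=o["ee_pos"]
        E=T@np.array(c["hand_eye"])
    else: E=np.array(c["extrinsics"])
    c["E"]=E;c["f"]=f
    return c
def ray(c,u,v,z):
    d=c["E"][:3,:3]@np.array([(u-c["cx"])/c["f"],(v-c["cy"])/c["f"],1]);o=c["E"][:3,3]
    return o+d*(z-o[2])/d[2]
def cloud(c):
    d=c["depth"];v,u=np.mgrid[:d.shape[0],:d.shape[1]]
    P=np.stack([(u-c["cx"])/c["f"]*d,(v-c["cy"])/c["f"]*d,d],-1)
    W=P@c["E"][:3,:3].T+c["E"][:3,3];W[d==0]=np.nan
    return W
def save(c,name): cv2.imwrite("pics/"+name,c["img"][:,:,::-1])
E
python3 - <<'E'
from h import *
import pickle
print(telemetry.get_obs())
for n in("scene","top","wrist"):
    c=cam(n);save(c,n+"0.png");pickle.dump(c,open(n+"0.pkl","wb"));print(n,c["E"].round(3).tolist(),c["f"],c["cx"],c["cy"])
E
```

```text
pics
{'time_s': 0.0, 'qpos': array([-1.36962274e+00,  3.00488562e-01,  1.52155592e+00,  4.00160739e-05,
        1.32073215e+00, -6.66076871e-02]), 'joint_vel': array([ 0.00028557, -0.00180298, -0.00101149,  0.00074299, -0.00036289,
       -0.0004611 ]), 'tau': array([-2.85621798e-03, -5.31816173e+01, -3.52744102e+01,  7.07436260e-02,
        2.43473402e-02, -5.43537840e-05]), 'ee_pos': array([ 0.14548061, -0.53016332,  0.22388739]), 'eef_rot': array([-3.14041388e+00, -1.17477655e-04,  2.67771274e-01]), 'force': array([ 0.89361208, -0.46675715,  0.18577819]), 'moment': array([ 0.0130601 ,  0.00851435, -0.02482718]), 'grip_width': 0.093922630501614}
scene [[-0.666, -0.479, 0.572, -0.353], [-0.746, 0.415, -0.52, 0.765], [0.011, -0.773, -0.634, 0.991], [0.0, 0.0, 0.0, 1.0]] 440.72153950356847 280.2049565113347 212.51496199032482
top [[0.023, -0.975, 0.222, 0.246], [-1.0, -0.022, 0.003, -0.001], [0.002, -0.222, -0.975, 1.185], [0.0, 0.0, 0.0, 1.0]] 448.6883393477192 276.8785931281665 208.6685838722891
wrist [[0.265, -0.923, -0.28, 0.228], [-0.964, -0.254, -0.076, -0.508], [-0.001, 0.29, -0.957, 0.384], [0.0, 0.0, 0.0, 1.0]] 371.6348793536961 278.8515648126312 209.12783538387674
```

View pics/top0.png

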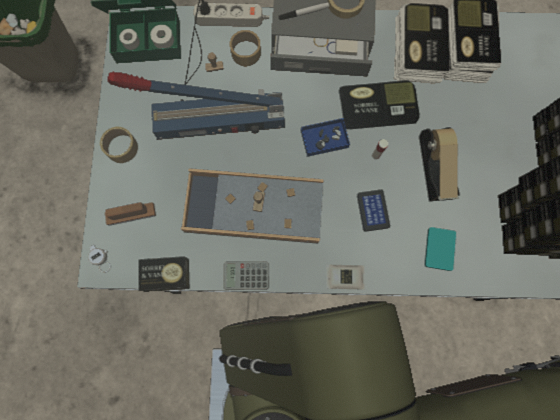

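View pics/scene0.png

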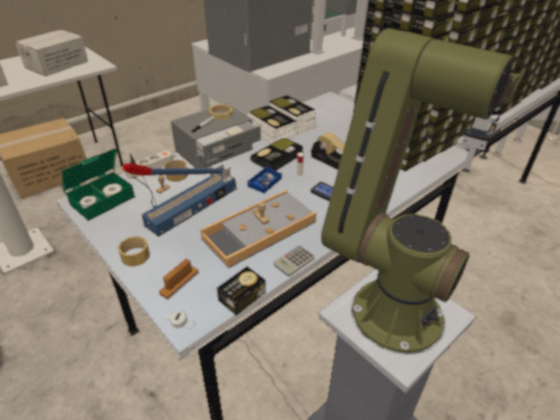

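```bash
python3 - <<'E'
import pickle,cv2,numpy as np
from h import ray,cloud
c=pickle.load(open("top0.pkl","rb"))
im=c["img"][:,:,::-1]
a=cv2.resize(im[160:250,170:400],None,fx=3.4,fy=3.4,interpolation=cv2.INTER_CUBIC);cv2.imwrite("pics/crop1.png",a)
b=cv2.resize(im[180:250,80:180],None,fx=5,fy=5,interpolation=cv2.INTER_CUBIC);cv2.imwrite("pics/crop2.png",b)
W=cloud(c)
for n,u,v in(("stamp",258,193),("pad",373,210),("scr",130,211),("plate",225,220),("trough",202,201),("table",110,240),("turq",440,249),("glue",383,143),("bluebox",325,137),("carton",163,270),("farstamp",213,56)):
    print(n,W[v,u].round(3))
# masks
hsv=cv2.cvtColor(c["img"],cv2.COLOR_RGB2HSV)
for p in((373,225),(120,213),(230,199),(312,180),(340,230),(130,240)): print(p,hsv[p[1],p[0]],c["img"][p[1],p[0]])
E
```

```text
stamp [0.531 0.051 0.104]
pad [ 0.515 -0.254  0.015]
scr [0.488 0.379 0.061]
plate [0.474 0.138 0.036]
trough [0.532 0.206 0.005]
table [ 0.42   0.446 -0.001]
turq [ 0.413 -0.425  0.02 ]
glue [ 0.674 -0.267  0.097]
bluebox [ 0.72  -0.126  0.014]
carton [0.339 0.284 0.057]
farstamp [0.931 0.19  0.067]
(373, 225) [109  32  64] [56 59 64]
(120, 213) [ 13  99 106] [106  83  65]
(230, 199) [ 19  88 122] [122 106  80]
(312, 180) [ 17  96 148] [148 124  92]
(340, 230) [ 60  11 145] [139 145 139]
(130, 240) [ 67  16 146] [137 146 139]
```

View pics/crop1.png

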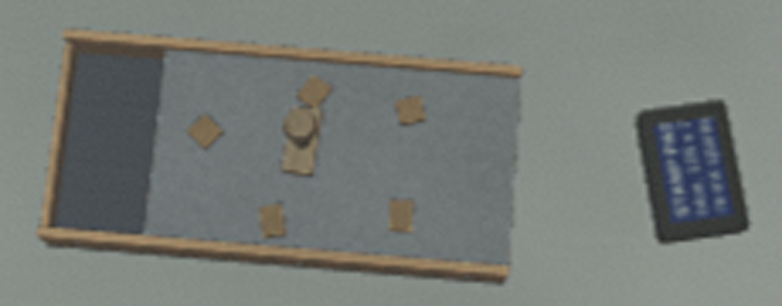

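View pics/crop2.png

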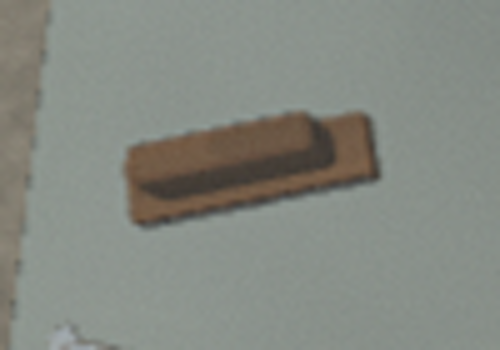

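View pics/wrist0.png

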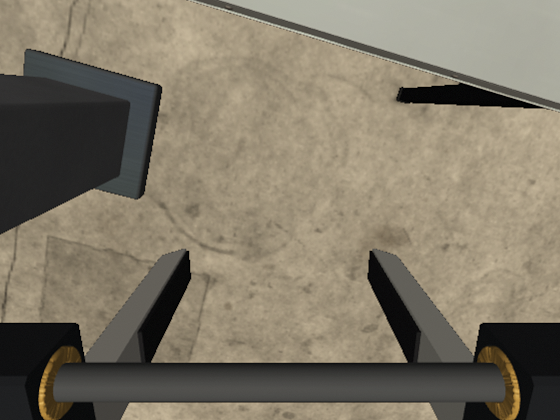

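```bash
cat >> h.py <<'E'
def rect(c,mask,z):
    """minAreaRect of the largest blob, cast on plane z -> centre, sizes(mm), angle of long axis (deg)"""
    cs,_=cv2.findContours(mask.astype(np.uint8),cv2.RETR_EXTERNAL,cv2.CHAIN_APPROX_NONE)
    k=max(cs,key=cv2.contourArea).reshape(-1,2)
    p=np.array([ray(c,u,v,z)[:2] for u,v in k])
    (x,y),(w,h),a=cv2.minAreaRect((p*1000).astype(np.float32))
    if w<h: a+=90;w,h=h,w
    return np.round([x,y,w,h,a%180],1)
def win(c,u0,v0,u1,v1):
    m=np.zeros(c["depth"].shape,bool);m[v0:v1,u0:u1]=1;return m
E
python3 - <<'E'
import pickle
from h import *
c=pickle.load(open("top0.pkl","rb"));W=cloud(c);Z=W[...,2];im=c["img"].astype(int)
hsv=cv2.cvtColor(c["img"],cv2.COLOR_RGB2HSV).astype(int)
S=hsv[...,1]
w=win(c,350,180,400,240);m=w&(hsv[...,2]<115);print("pad",rect(c,m,.017),np.nanmedian(Z[m]))
w=win(c,415,220,465,280);m=w&(S>90);print("turq",rect(c,m,.02))
w=win(c,95,195,165,232);m=w&(Z>.058);print("rib",rect(c,m,.066),np.nanmedian(Z[m]), 'xy cloud',np.nanmedian(W[m],0))
m=w&(S>60);print("scraper all",rect(c,m,.018))
w=win(c,175,160,335,250)
m=w&(S>60)&(Z>.03)&(Z<.06)
n,l,st,ce=cv2.connectedComponentsWithStats(m.astype(np.uint8))
for i in range(1,n):
    if st[i,4]>15: print("blob",st[i],ce[i].round(1),rect(c,l==i,.044))
m=w&(Z>.075);print("stamp grip",rect(c,m,.106),np.nanmedian(W[m],0),np.nanmax(Z[m]))
# board outline
m=w&((Z>.025)|((Z<.02)&(hsv[...,2]<90)));print("board",rect(c,cv2.morphologyEx(m.astype(np.uint8),cv2.MORPH_OPEN,np.ones((3,3))),.046))
for n,wi in(("carton",(135,250,195,295)),("glue",(370,130,395,165)),("pouch",(320,255,370,295))):
    mm=win(c,*wi)&(Z>.01);print(n,np.nanmedian(W[mm],0).round(3),np.nanmax(Z[mm]).round(3))
E
```

```text
pad [ 515.1 -253.1  109.3   74.8    9.3] 0.016901121286107212
turq [ 415.3 -426.   105.5   72.2  171.7]
rib [490.6 394.4  96.   23.2 103.9] 0.0652996014116245 xy cloud [0.49099788 0.39534659 0.0652996 ]
scraper all [494.1 395.  129.1  42.1 103.7]
blob [ 181  169  142   73 1050] [244.6 206.1] [516.5  66.1 356.9 168.2  86.4]
blob [258 183   9  12  60] [262.1 187.5] [560.8  44.6  28.7  19.5 159.1]
blob [287 189   8   7  47] [290.4 192. ] [551.9 -31.9  18.4  16.3  91.3]
blob [226 194   9   9  50] [229.9 198.4] [531.2 126.9  19.   16.8  46. ]
blob [254 200   9  11  63] [258.  206.2] [514.8  52.4  26.9  20.9   1.3]
blob [285 219   6   9  54] [287.5 223. ] [468.7 -25.5  21.2  13.    1.1]
blob [247 220   7  10  51] [249.7 224.6] [462.4  72.3  22.5  14.9  11.3]
stamp grip [521.9  51.4  23.1  22.4   1.3] [0.52221783 0.05264138 0.10225926] 0.10794038747373014
board [514.5  66.7 356.2 172.2  86.5]
carton [0.331 0.284 0.057] 0.063
glue [ 0.668 -0.263  0.082] 0.098
pouch [ 0.336 -0.176  0.02 ] 0.031
```

Candidates, in top0 pixels:
- **Stamp:** (258,198) on the board, or a second stamp at (213,62) at the back. I choose the one on the board.
- **Ink pad:** the black/blue "STAMP PAD" at (373,210), 109×75 mm at z = 17. The alternatives are the turquoise one at (440,249) and the open blue tray at (325,137). I choose the one at (373,210), which has the right size.
- **Scraper:** (130,213), with a rib of 96×23 mm at z = 65. It is unique.

The close crop confirmed these choices. Next I move above the stamp and look.

```bash
cat >> h.py <<'E'
def go(x,y,z,yaw=None):
    o=telemetry.get_obs();Rm=R.from_euler('xyz',o["eef_rot"]).as_matrix()
    d=Rm.T@(np.array([x,y,z])-o["ee_pos"])/.05
    t=0 if yaw is None else -((yaw-np.degrees(o["eef_rot"][2])+180)%360-180)/8
    print("shift",d.round(2),"twist",round(t,2),"t",o["time_s"],"yaw",np.degrees(o["eef_rot"][2]).round(1))
E
python3 -c "
from h import *;go(.51,.05,.224,10)"
python3 -m creep '[[[1,-0.9,0],0,0.6],[[2,-1.8,0],0,0.6],[[3,-2.7,0],0,0.6],[[4,-3.6,0],0,0.6],[[5,-4.5,0],0,0.6],[[6,-5.4,0],0,0.6],[[7,-6.3,0],0.6,0.6],[[8,-7.2,0],0.6,0.6],[[9,-8.1,0],0.6,0.6],[[10.1,-9.2,0],0.6,0.6],[[10.1,-9.2,0],0.6,0.6],[[10.1,-9.2,0],0.6,0.6]]'
```

```text
shift [ 1.01e+01 -9.26e+00  1.00e-02] twist 0.67 t 0.15 yaw 15.3
time_s: 1.35
ee_pos: [0.4678, -0.0218, 0.2245]
eef_rot: [3.141, -0.0, 0.184]
force: [0.8, -0.9, 0.7]
grip_width: 0.0563
```

```bash
python3 -c "
from h import *;go(.51,.05,.224,10)"
python3 -m creep '[[[0.55,-1.55,0],0,0.6],[[0.55,-1.55,0],0,0.6],[[0.55,-1.55,0],0,0.6],[[0.55,-1.55,0],0,0.6],[[0.55,-1.55,0],0,0.6]]'
python3 - <<'E'
from h import *
import pickle
c=cam("wrist");save(c,"w1.png");pickle.dump(c,open("w1.pkl","wb"));go(.51,.05,.224,10)
E
```

```text
shift [ 1.09 -1.26  0.01] twist 0.07 t 1.35 yaw 10.6
time_s: 1.85
ee_pos: [0.4799, 0.0565, 0.2244]
eef_rot: [3.142, 0.0, 0.183]
force: [0.1, -0.3, -0.5]
grip_width: 0.0562
shift [0.57 0.23 0.01] twist 0.06 t 1.9 yaw 10.5
```

View pics/w1.png

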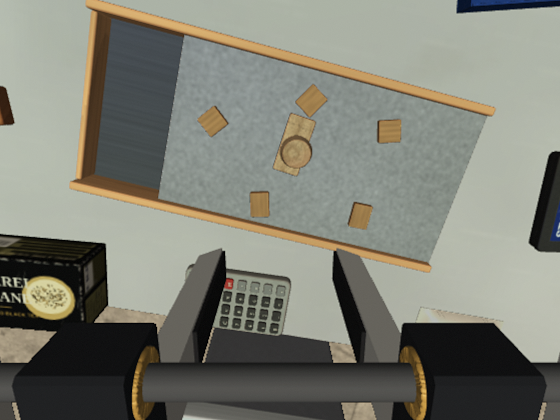

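The wrist view shows the stamp with its grip at (297,152) and base centre about (294,144). The five chips are at (212,121), (311,100), (389,131), (260,204) and (360,216).

```bash
cat > meas.py <<'E'
import pickle,sys
from h import *
def run(c):
    W=cloud(c);Z=W[...,2];hsv=cv2.cvtColor(c["img"],cv2.COLOR_RGB2HSV).astype(int);S=hsv[...,1]
    X=W[...,0];Y=W[...,1]
    w=(X>.35)&(X<.7)&(Y>-.2)&(Y<.3)
    m=w&(S>60)&(Z>.03)&(Z<.053)
    n,l,st,ce=cv2.connectedComponentsWithStats(m.astype(np.uint8),connectivity=4)
    for i in range(1,n):
        if st[i,4]>60: print("blob",st[i,4],ce[i].round(0),rect(c,l==i,.044),"z",np.nanmedian(Z[l==i]).round(3))
    m=w&(Z>.08)
    if m.sum()>30:
        print("grip",rect(c,m&(Z>.098),.106),np.nanmax(Z[m]).round(4))
    return W,S
if __name__=="__main__":
    c=pickle.load(open(sys.argv[1],"rb"));W,S=run(c)
    Z=W[...,2]
    # plate edges on z=.036 : grey with plate height
    pl=(abs(Z-.036)<.004)&(W[...,0]>.35)&(W[...,0]<.7)&(W[...,1]>-.2)&(W[...,1]<.25)
    pl=cv2.morphologyEx(pl.astype(np.uint8),cv2.MORPH_CLOSE,np.ones((5,5)))
    print("plate-ish",rect(c,pl,.040))
    for h in(.05,.055,.06,.07,.08,.09,.10):
        m=(abs(Z-h)<.004)&(abs(W[...,0]-.522)<.05)&(abs(W[...,1]-.05)<.05)
        if m.sum(): print(h,m.sum(),np.nanmin(W[m],0).round(4)[:2],np.nanmax(W[m],0).round(4)[:2])
    for n,u,v in(("tl",93,6),("tr",492,110),("br",429,267),("bl",75,185)):
        print(n,ray(c,u,v,.046).round(4))
E
python3 meas.py w1.pkl
```

```text
blob 9796 [236. 128.] [517.9  66.7 360.5 166.   86.5] z 0.046
blob 562 [311. 100.] [565.8  43.8  21.9  18.6 144.9] z 0.044
blob 524 [212. 121.] [532.4 126.8  20.7  19.7 136.9] z 0.044
blob 604 [298. 127.] [535.5  49.8  31.   24.3 172.7] z 0.05
blob 531 [389. 131.] [552.8 -30.6  20.8  20.3 104.9] z 0.044
blob 242 [284. 166.] [508.8  53.3  24.1  20.4  82. ] z 0.05
blob 480 [259. 204.] [464.3  72.4  24.8  18.3  10.5] z 0.044
blob 480 [360. 215.] [470.2 -24.6  24.9  19.  178.7] z 0.044
blob 615 [ 51. 255.] [373.8 268.   70.4  12.6  94.7] z 0.041
grip [362.3  33.9 528.9 173.7 100.5] 0.3286
plate-ish [517.7  67.  355.4 150.6  86.5]
0.05 864 [0.4984 0.0366] [0.57   0.0664]
0.055 136 [0.4991 0.039 ] [0.5505 0.0657]
0.09 52 [0.5159 0.0402] [0.5378 0.0642]
0.1 526 [0.5138 0.0399] [0.5369 0.0635]
tl [0.6057 0.2343 0.046 ]
tr [ 0.5871 -0.1148  0.046 ]
br [ 0.4309 -0.1054  0.046 ]
bl [0.4512 0.2448 0.046 ]
```

```bash
python3 -c "
from h import *;go(.525,.052,.086)"

```

```text
shift [0.87 0.25 2.77] twist 0 t 1.9 yaw 10.5
```

```bash
python3 -m creep '[[[0.4,0.12,0.5],0,0.6],[[0.87,0.25,1],0,0.6],[[0.87,0.25,1.5],0,0.6],[[0.87,0.25,1.5],0,0.6],[[0.87,0.25,1.5],0,0.6]]' 20; python3 -c "
from h import *;go(.525,.052,.086)"

```

```text
time_s: 2.4
ee_pos: [0.525, 0.0523, 0.1501]
eef_rot: [-3.142, 0.0, 0.183]
force: [-0.4, -0.0, 0.7]
grip_width: 0.0566
shift [-0.    0.01  1.28] twist 0 t 2.4 yaw 10.5
```

```bash
python3 -m creep '[[[0,0,0.5],0,0.6],[[0,0,1],0,0.6],[[0,0,1.28],0,0.6],[[0,0,1.28],0,0.6],[[0,0,1.28],0,0],[[0,0,1.28],0,0],[[0,0,1.28],0,0],[[0,0,1.28],0,0],[[0,0,1.28],0,0],[[0,0,1.28],0,0]]' 20; 
python3 - <<'E'
from h import *
c=cam("wrist");save(c,"w2.png")
E
```

```text
time_s: 3.4
ee_pos: [0.5253, 0.053, 0.0859]
eef_rot: [3.141, -0.001, 0.184]
force: [-0.7, -1.3, 4.9]
grip_width: 0.0241
```

View pics/w2.png

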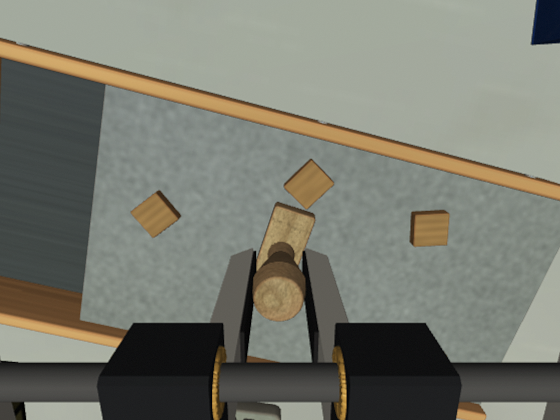

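The jaws hold the stamp's grip at (280,285), opening 24 mm. I lift it straight up.

```bash
python3 -m creep '[[[0,0,-0.3],0,0],[[0,0,-0.8],0,0],[[0,0,-1.3],0,0],[[0,0,-1.8],0,0],[[0,0,-1.8],0,0],[[0,0,-1.8],0,0]]'; 
python3 - <<'E'
from h import *
go(.516,-.252,.176,26.8)
E
```

```text
time_s: 4.05
ee_pos: [0.5249, 0.053, 0.1749]
eef_rot: [-3.141, 0.0, 0.184]
force: [-0.0, 0.4, -0.9]
grip_width: 0.0241
shift [-1.29  5.96 -0.02] twist -2.03 t 4.05 yaw 10.5
```

```bash
python3 -m creep '[[[-0.6,0.6,0],-0.5,0],[[-1,1.3,0],-1,0],[[-1.4,2,0],-1.5,0],[[-1.8,2.7,0],-2.03,0],[[-2.2,3.4,0],-2.03,0],[[-2.5,4.1,0],-2.03,0],[[-2.5,4.8,0],-2.03,0],[[-2.5,5.5,0],-2.03,0],[[-2.5,5.7,0],-2.03,0],[[-2.5,5.7,0],-2.03,0],[[-2.5,5.7,0],-2.03,0]]'; 
python3 - <<'E'
from h import *
c=cam("wrist");save(c,"w3.png");go(.516,-.252,.176,26.8)
W=cloud(c);hsv=cv2.cvtColor(c["img"],cv2.COLOR_RGB2HSV).astype(int)
X,Y,Z=W[...,0],W[...,1],W[...,2]
m=(Z>.011)&(Z<.024)&(X>.44)&(X<.6)&(Y>-.34)&(Y<-.17)
print(m.sum(),rect(c,m,.017),np.nanmedian(Z[m]))
E
```

```text
time_s: 5.15
ee_pos: [0.454, -0.249, 0.1745]
eef_rot: [-3.14, 0.001, 0.468]
force: [0.0, 0.0, -0.8]
grip_width: 0.0239
shift [ 1.08  0.61 -0.02] twist 0.0 t 5.2 yaw 26.8
10846 [ 515.7 -254.5  106.5   71.8    9.3] 0.017313367592133172
```

View pics/w3.png

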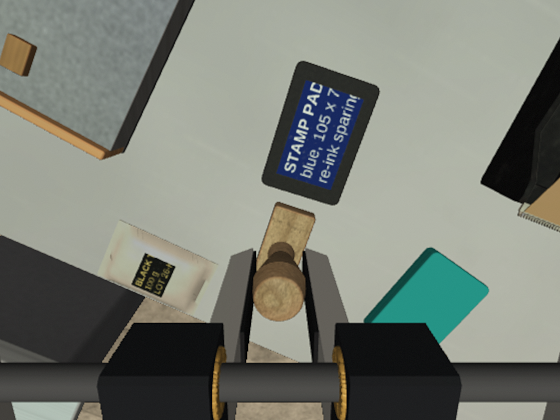

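The pad is at (320,130) in the image, centre (0.5157, −0.2545) and axis 9.3°. The stamp base is parallel to it.

```bash
python3 -m creep '[[[0.5,0.3,0],0,0],[[1.06,0.65,0],0,0],[[1.06,0.65,0.5],0,0],[[1.06,0.65,1],0,0],[[1.06,0.65,1.5],0,0],[[1.06,0.65,1.9],0,0],[[1.06,0.65,1.9],0,0],[[1.06,0.65,1.9],0,0]]'; 
python3 - <<'E'
from h import *
go(.516,-.254,.067,26.8)
E
```

```text
time_s: 6.0
ee_pos: [0.5166, -0.2545, 0.0811]
eef_rot: [3.141, -0.0, 0.468]
force: [0.2, -0.9, -0.3]
grip_width: 0.0242
shift [-0.01 -0.01  0.28] twist 0.01 t 6.0 yaw 26.8
```

```bash
python3 -m creep '[[[0,0,0.1],0,0],[[0,0,0.2],0,0],[[0,0,0.27],0,0],[[0,0,0.27],0,0],[[0,0,0.27],0,0]]'
```

```text
time_s: 6.5
ee_pos: [0.5163, -0.2552, 0.067]
eef_rot: [-3.142, 0.0, 0.467]
force: [-0.1, 0.4, 0.1]
grip_width: 0.0242
```

```bash
python3 -m creep '[[[0,0,0.02],0,0],[[0,0,0.02],0,0],[[0,0,0.02],0,0]]'; python3 -m creep '[[[0,0,0.02],0,0],[[0,0,0.02],0,0],[[0,0,0.02],0,0]]'
```

```text
time_s: 6.8
ee_pos: [0.5165, -0.2554, 0.0667]
eef_rot: [3.141, -0.0, 0.467]
force: [-2.1, 1.1, 4.7]
grip_width: 0.0244
time_s: 7.1
ee_pos: [0.5167, -0.2558, 0.0664]
eef_rot: [3.14, -0.001, 0.467]
force: [-3.9, -0.3, 11.5]
grip_width: 0.024
```

Contact is made. I release the stamp and rise.

```bash
python3 -m creep '[[[0,0,-0.03],0,0],[[0,0,-0.03],0,0],[[0,0,-0.03],0,0.3],[[0,0,-0.03],0,0.6],[[0,0,-0.03],0,0.6],[[0,0,-0.03],0,0.6],[[0,0,-0.5],0,0.6],[[0,0,-1.2],0,0.6],[[0,0,-2],0,0.6],[[-1,0,-2.6],0,0.6],[[-1,0,-2.6],0,0.6],[[-1,0,-2.6],0,0.6]]' 
python3 - <<'E'
from h import *
c=cam("wrist");save(c,"w4.png");go(.492,.395,.22,103.9)
c=cam("top");save(c,"t4.png");W=cloud(c)
X,Y,Z=W[...,0],W[...,1],W[...,2]
a=(abs(X-.516)<.06)&(abs(Y+.254)<.06)
print("top",np.nanmedian(W[a&(Z>.08)],0),np.nanmax(Z[a]))
E
```

```text
time_s: 8.3
ee_pos: [0.4712, -0.2784, 0.1958]
eef_rot: [3.14, -0.001, 0.466]
force: [0.2, 0.0, -1.5]
grip_width: 0.0563
shift [  6.42 -11.83  -0.5 ] twist -9.65 t 8.35 yaw 26.7
top [ 0.4762727  -0.24945612  0.48008066] 0.5036596564304037
```

View pics/w4.png

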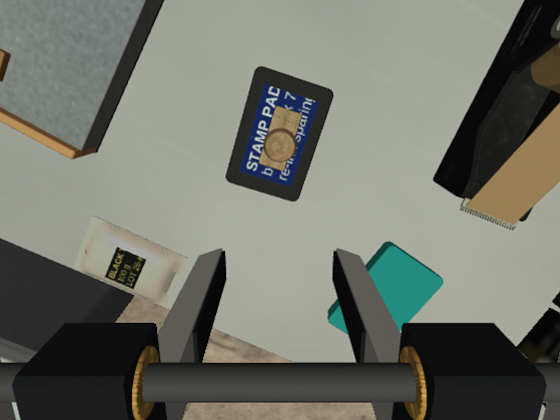

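View pics/t4.png

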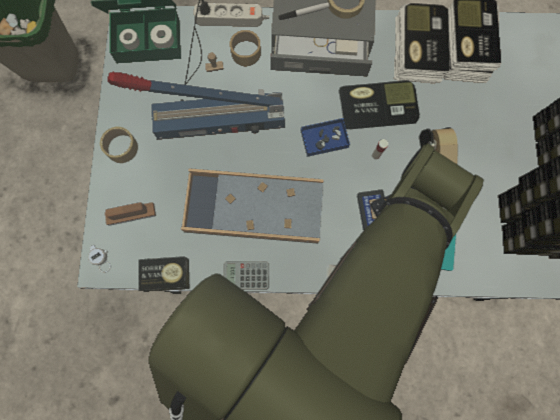

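The stamp stands upright at (280,145), centred on the pad at (280,133), and the chips have not moved. Next is the scraper.

```bash
python3 -c "
from h import *;go(.505,.335,.2,103.9)"
python3 -m creep '[[[0.5,-0.8,0],-1,0.6],[[1,-1.7,0],-2,0.6],[[1.5,-2.6,0],-3,0.6],[[2,-3.5,0],-4,0.6],[[2.5,-4.4,0],-5,0.6],[[3,-5.3,0],-6,0.6],[[3.5,-6.2,0],-7,0.6],[[4,-7.1,0],-8,0.6],[[4.5,-8,0],-9,0.6],[[5,-8.9,0],-9.65,0.6],[[5.5,-9.8,0],-9.65,0.6],[[5.9,-10.6,0],-9.65,0.6]]'
```

```text
shift [  6.11 -10.64  -0.11] twist -9.64 t 8.4 yaw 26.8
time_s: 9.6
ee_pos: [0.4953, 0.3218, 0.1934]
eef_rot: [-3.14, 0.0, 1.816]
force: [1.3, -0.2, 0.0]
grip_width: 0.0565
```

```bash

python3 -m creep '[[[0,0,0],0,0.6],[[0,0,0],0,0.6]]'
python3 - <<'E'
from h import *
c=cam("wrist");save(c,"w5.png")
W=cloud(c);X,Y,Z=W[...,0],W[...,1],W[...,2]
S=cv2.cvtColor(c["img"],cv2.COLOR_RGB2HSV)[...,1]
a=(X>.4)&(X<.58)&(Y>.3)&(Y<.5)&(S>60)
m=a&(Z>.06)&(Z<.072);r=rect(c,m,.066);print("rib",r,np.nanmedian(Z[m]))
m=a&(Z>.008)&(Z<.075);print("all",rect(c,m,.018))
go(r[0]/1000,r[1]/1000,.12,r[4])
E
```

```text
time_s: 9.8
ee_pos: [0.4953, 0.3201, 0.1931]
eef_rot: [-3.139, 0.001, 1.817]
force: [-0.0, -0.9, -0.2]
grip_width: 0.0566
rib [491.8 395.9  94.1  21.6 103.4] 0.06588513496389226
all [492.2 396.2 128.8  35.5 103.5]
shift [1.51 0.3  1.47] twist 0.08 t 9.85 yaw 104.0
```

View pics/w5.png

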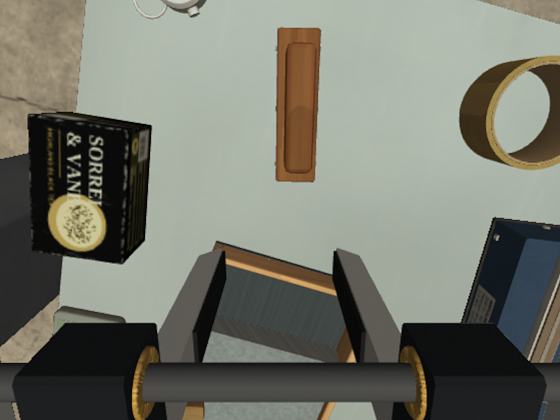

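```bash

python3 -m creep '[[[0.8,0.15,0.5],0.06,0.6],[[1.51,0.3,1],0.06,0.6],[[1.51,0.3,1.5],0.06,0.6],[[1.51,0.3,1.8],0.06,0.6],[[1.51,0.3,1.8],0.06,0.6]]' 45
python3 -c "
from h import *;go(.492,.396,.045,103.5)"
```

```text
time_s: 10.35
ee_pos: [0.4921, 0.394, 0.1029]
eef_rot: [-3.138, 0.002, 1.805]
force: [-0.2, -1.3, 0.1]
grip_width: 0.0565
shift [0.04 0.01 1.16] twist -0.01 t 10.35 yaw 103.4
```

```bash

python3 -m creep '[[[0.04,0,0.5],0,0.6],[[0.04,0,1],0,0.6],[[0.04,0,1.16],0,0.6],[[0.04,0,1.16],0,0],[[0.04,0,1.16],0,0],[[0.04,0,1.16],0,0],[[0.04,0,1.16],0,0],[[0.04,0,1.16],0,0]]' 45
python3 -c "
from h import *;go(.492,.396,.045,103.5)"
```

```text
time_s: 11.15
ee_pos: [0.4922, 0.3978, 0.0477]
eef_rot: [3.141, -0.0, 1.806]
force: [-0.3, 0.1, 5.1]
grip_width: 0.0214
shift [-0.04 -0.01  0.05] twist 0.0 t 11.15 yaw 103.5
```

```bash

python3 -m creep '[[[0,0,0],0,0],[[0,0,0],0,0],[[0,0,0],0,0]]'
python3 -c "
from h import *
o=telemetry.get_obs();print(o['eef_rot'],o['joint_vel'].round(3),o['force'])"
```

```text
time_s: 11.45
ee_pos: [0.4922, 0.3978, 0.0477]
eef_rot: [3.141, -0.0, 1.807]
force: [-1.9, -0.4, 6.2]
grip_width: 0.0214
[ 3.14073622e+00 -2.91636010e-04  1.80650622e+00] [ 0.001  0.    -0.    -0.001  0.001  0.001] [-1.90471136 -0.41830341  6.17513246]
```

```bash

python3 -m creep '[[[0,0,-0.3],0,0],[[0,0,-0.8],0,0],[[0,0,-1.3],0,0],[[0,0,-1.8],0,0],[[0,0,-1.8],0,0],[[0,0,-1.8],0,0]]'
python3 -c "
from h import *;go(.5085,-.0877,.14,176.5)"
```

```text
time_s: 12.05
ee_pos: [0.4918, 0.3976, 0.1369]
eef_rot: [3.141, -0.0, 1.807]
force: [-0.4, 0.3, -2.2]
grip_width: 0.0214
shift [-9.52 -1.94 -0.06] twist -9.12 t 12.05 yaw 103.5
```

```bash

python3 -m creep '[[[-0.7,-0.15,0],-0.5,0],[[-1.5,-0.3,0],-1.3,0],[[-2.3,-0.5,0],-2.1,0],[[-3.1,-0.65,0],-2.9,0],[[-3.9,-0.8,0],-3.7,0],[[-4.7,-1,0],-4.5,0],[[-5.5,-1.1,0],-5.3,0],[[-6.3,-1.3,0],-6.1,0],[[-7.1,-1.45,0],-6.9,0],[[-7.9,-1.6,0],-7.7,0],[[-8.7,-1.8,0],-8.5,0],[[-9.52,-1.94,0],-9.12,0]]'
python3 -m creep '[[[0,0,0],0,0],[[0,0,0],0,0],[[0,0,0],0,0]]'
python3 - <<'E'
from h import *
c=cam("wrist");save(c,"w6.png")
go(.5085,-.0877,.14,176.5)
E
```

```text
time_s: 13.25
ee_pos: [0.5077, -0.0893, 0.1356]
eef_rot: [3.141, -0.002, 3.084]
force: [0.4, 0.2, -1.7]
grip_width: 0.0216
time_s: 13.55
ee_pos: [0.5084, -0.087, 0.1361]
eef_rot: [3.141, -0.002, 3.08]
force: [0.2, -0.7, -2.1]
grip_width: 0.0216
shift [-0.   -0.02 -0.07] twist -0.0 t 13.6 yaw 176.5
```

View pics/w6.png

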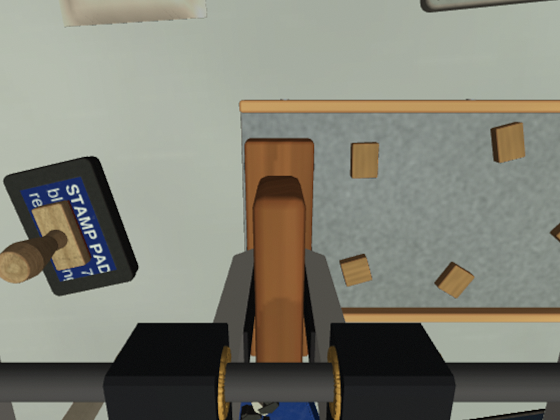

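The shoe at (280,150) is parallel to the board between the rails, and the nearest chip at (364,160) is ahead of it. I lower it.

```bash

python3 -m creep '[[[0.03,0,0.4],0,0],[[0.03,0,0.8],0,0],[[0.03,0,0.97],0,0],[[0.03,0,0.97],0,0],[[0.03,0,0.97],0,0]]'
python3 -m creep '[[[0,0,0.04],0,0],[[0,0,0.04],0,0],[[0,0,0.04],0,0]]'
python3 -m creep '[[[0,0,0.03],0,0],[[0,0,0.03],0,0],[[0,0,0.03],0,0]]'
```

```text
time_s: 14.1
ee_pos: [0.5077, -0.0874, 0.0891]
eef_rot: [-3.141, 0.001, 3.08]
force: [0.6, -0.7, -1.2]
grip_width: 0.0218
time_s: 14.4
ee_pos: [0.5074, -0.0878, 0.0868]
eef_rot: [-3.141, 0.001, 3.08]
force: [0.3, -0.3, -1.8]
grip_width: 0.0218
time_s: 14.7
ee_pos: [0.5073, -0.0878, 0.085]
eef_rot: [3.142, 0.0, 3.08]
force: [0.3, 0.4, -1.7]
grip_width: 0.022
```

```bash

python3 -m creep '[[[0,0,0.02],0,0],[[0,0,0.02],0,0],[[0,0,0.02],0,0]]'
python3 -m creep '[[[0,0,0.015],0,0],[[0,0,0.015],0,0],[[0,0,0.015],0,0]]'
```

```text
time_s: 15.0
ee_pos: [0.5073, -0.0877, 0.0839]
eef_rot: [3.142, -0.0, 3.08]
force: [0.3, -0.4, -1.1]
grip_width: 0.0219
time_s: 15.3
ee_pos: [0.5074, -0.0877, 0.0837]
eef_rot: [-3.142, 0.0, 3.08]
force: [-3.4, -0.3, 5.1]
grip_width: 0.0215
```

```bash

python3 -m creep '[[[0,0.1,0],0,0],[[0,0.2,0],0,0],[[0,0.4,0],0,0],[[0,0.6,0],0,0],[[0,0.8,0],0,0],[[0,1,0],0,0],[[0,1.2,0],0,0],[[0,1.4,0],0,0],[[0,1.6,0],0,0],[[0,1.6,0],0,0],[[0,1.6,0],0,0]]'
python3 - <<'E'
from h import *
c=cam("wrist");save(c,"w7.png")
o=telemetry.get_obs();d=o["ee_pos"][:2]-np.array([.518,.067]);a=np.radians(86.5)
print("board xy",d@[np.cos(a),np.sin(a)],d@[-np.sin(a),np.cos(a)])
E
```

```text
time_s: 16.4
ee_pos: [0.5126, -0.0068, 0.0837]
eef_rot: [3.141, 0.001, 3.08]
force: [0.2, 2.9, 6.4]
grip_width: 0.0217
board xy -0.07407873236667452 0.0008475100215864411
```

View pics/w7.png

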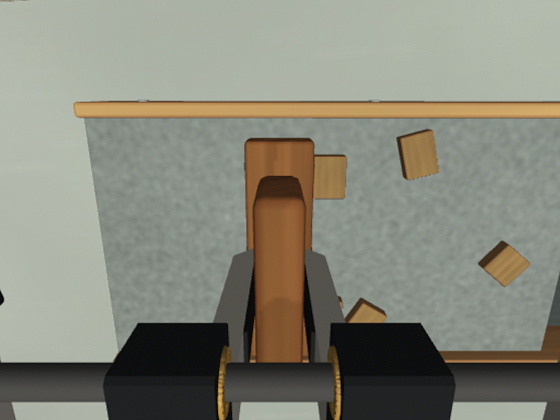

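The scraper is pushing cleanly. The first chip, at (330,177), is flush with the shoe, and the rest are ahead.

```bash

python3 -m creep '[[[0,0.1,0],0,0],[[0,0.25,0],0,0],[[0,0.45,0],0,0],[[0,0.65,0],0,0],[[0,0.85,0],0,0],[[0,1.05,0],0,0],[[0,1.25,0],0,0],[[0,1.45,0],0,0],[[0,1.6,0],0,0],[[0,1.7,0],0,0],[[0,1.7,0],0,0]]'
python3 - <<'E'
from h import *
c=cam("wrist");save(c,"w8.png")
o=telemetry.get_obs();d=o["ee_pos"][:2]-np.array([.518,.067]);a=np.radians(86.5)
print("board xy",d@[np.cos(a),np.sin(a)],d@[-np.sin(a),np.cos(a)])
E
```

```text
time_s: 17.55
ee_pos: [0.5178, 0.078, 0.0837]
eef_rot: [3.141, 0.001, 3.081]
force: [-0.6, 2.6, 5.7]
grip_width: 0.0218
board xy 0.010875779230224892 0.0008519049866444006
```

View pics/w8.png

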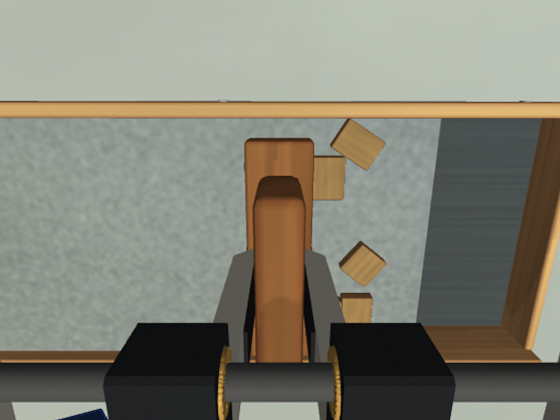

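```bash

python3 - <<'E'
from h import *
c=cam("wrist")
C=np.array([.518,.067]);a=np.radians(86.5)
B=lambda p:((p[:2]-C)@[np.cos(a),np.sin(a)],(p[:2]-C)@[-np.sin(a),np.cos(a)])
W=cloud(c);Z=W[...,2]
for n,u,v,z in(("shoe end",280,139,.054),("shoe corner",313,140,.054),("rail in",350,117,.046),("rail base",350,119,.036)):
    print(n,np.round(B(ray(c,u,v,z)),4),W[v,u].round(4))
hsv=cv2.cvtColor(c["img"],cv2.COLOR_RGB2HSV).astype(int)
m=(hsv[...,1]>70)&(Z>.04)&(Z<.0475)&win(c,316,121,400,330)
n,l,st,ce=cv2.connectedComponentsWithStats(m.astype(np.uint8),connectivity=4)
for i in range(1,n):
    if st[i,4]>60:
        v,u=np.where(l==i);P=np.array([B(ray(c,x,y,.044)) for x,y in zip(u,v)]);print(st[i,4],P.min(0).round(4),P.max(0).round(4))
E
```

```text
shoe end [0.0117 0.0647] [0.4552 0.0826 0.0443]
shoe corner [0.0284 0.0642] [0.4578 0.1008 0.0355]
rail in [0.0479 0.0751] [0.446  0.1196 0.0451]
rail base [0.0499 0.0735] [0.4471 0.1199 0.0436]
1497 [0.0389 0.0475] [0.0673 0.073 ]
1223 [0.0311 0.0305] [0.0468 0.0546]
1119 [ 0.0471 -0.0236] [0.0737 0.0042]
825 [ 0.0477 -0.0485] [ 0.0678 -0.029 ]
```

One chip lies close to the +y rail (board y 47–73 mm, shoe end at 64 mm). I ease the scraper 4 mm that way while pushing on.

```bash

python3 -m creep '[[[0.03,0.1,0],0,0],[[0.06,0.2,0],0,0],[[0.08,0.35,0],0,0],[[0.08,0.5,0],0,0],[[0.08,0.65,0],0,0],[[0.08,0.8,0],0,0],[[0.08,0.9,0],0,0],[[0.08,0.9,0],0,0]]'
python3 - <<'E'
from h import *
c=cam("wrist");save(c,"w9.png")
o=telemetry.get_obs();d=o["ee_pos"][:2]-np.array([.518,.067]);a=np.radians(86.5)
print("board xy",d@[np.cos(a),np.sin(a)],d@[-np.sin(a),np.cos(a)])
E
```

```text
time_s: 18.45
ee_pos: [0.5165, 0.1231, 0.0837]
eef_rot: [3.141, 0.001, 3.08]
force: [0.8, 2.4, 5.7]
grip_width: 0.0216
board xy 0.05588310200066615 0.004860331238705107
```

View pics/w9.png

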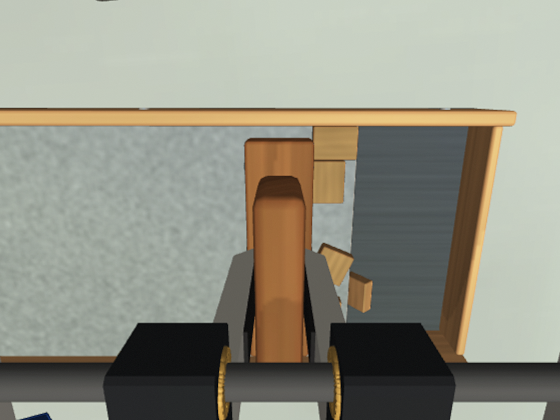

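```bash

python3 -m creep '[[[0,0.1,0],0,0],[[0,0.25,0],0,0],[[0,0.4,0],0,0],[[0,0.55,0],0,0],[[0,0.7,0],0,0],[[0,0.85,0],0,0],[[0,1,0],0,0],[[0,1,0],0,0],[[0,1,0],0,0]]'
python3 - <<'E'
from h import *
c=cam("wrist");save(c,"w10.png")
o=telemetry.get_obs();d=o["ee_pos"][:2]-np.array([.518,.067]);a=np.radians(86.5)
print("board xy",d@[np.cos(a),np.sin(a)],d@[-np.sin(a),np.cos(a)])
E
```

```text
time_s: 19.4
ee_pos: [0.5195, 0.1731, 0.0837]
eef_rot: [3.14, 0.001, 3.08]
force: [2.0, 1.9, 5.4]
grip_width: 0.0216
board xy 0.10593392660449356 0.004921037651300256
```

View pics/w10.png

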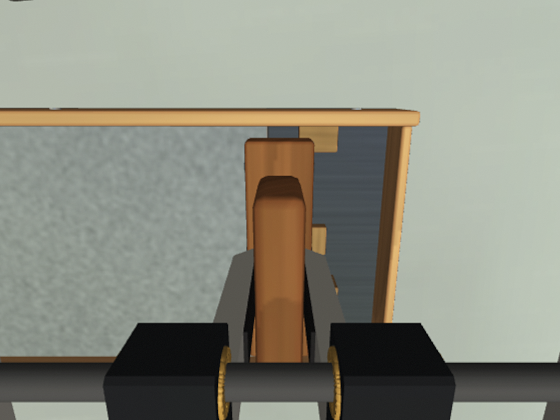

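```bash

python3 -m creep '[[[0,0,-0.1],0,0],[[0,0,-0.3],0,0],[[0,0,-0.8],0,0],[[0,0,-1.3],0,0],[[0,0,-1.7],0,0],[[0,0,-1.7],0,0],[[0,0,-1.7],0,0]]'
python3 - <<'E'
from h import *
c=cam("wrist");save(c,"w11.png");c=cam("scene");cv2.imwrite("pics/s11.png",cv2.resize(c["img"][150:320,120:360,::-1],None,fx=3,fy=3,interpolation=cv2.INTER_CUBIC))
go(.492,.396,.165,103.5)
E
```

```text
time_s: 20.15
ee_pos: [0.5191, 0.172, 0.1679]
eef_rot: [-3.142, -0.0, 3.08]
force: [-0.8, 0.2, -2.3]
grip_width: 0.022
shift [0.81 4.44 0.04] twist 9.12 t 20.25 yaw 176.5
```

View pics/w11.png

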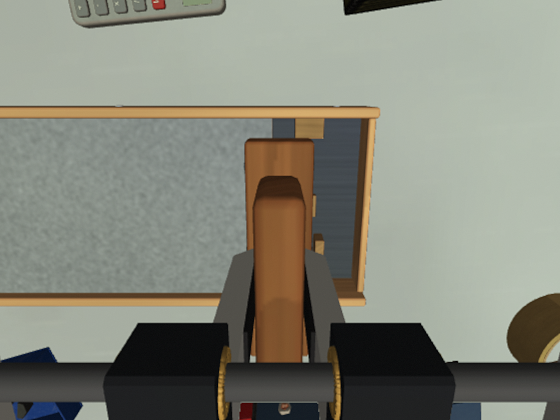

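View pics/s11.png

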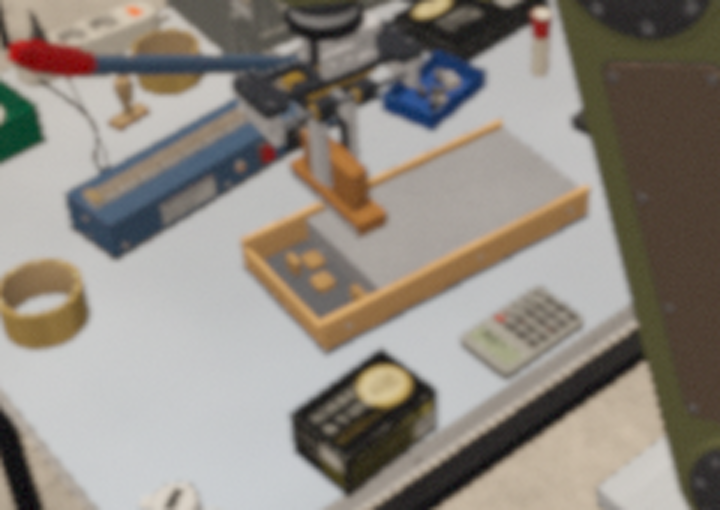

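The plate is clear, and four chips show in the trough. I carry the scraper to its old spot and count the chips on the way.

```bash

python3 -m creep '[[[0.05,0.4,0],0.6,0],[[0.15,0.8,0],1.5,0],[[0.25,1.2,0],2.4,0],[[0.3,1.6,0],3.3,0],[[0.35,2,0],4.2,0],[[0.4,2.4,0],5.1,0],[[0.5,2.8,0],6,0],[[0.6,3.2,0],6.9,0],[[0.65,3.6,0],7.8,0],[[0.7,4,0],8.6,0],[[0.77,4.44,0],9.12,0],[[0.77,4.44,0],9.12,0]]'
python3 -m creep '[[[0,0,0],0,0],[[0,0,0],0,0]]'
python3 - <<'E'
from h import *
c=cam("top");cv2.imwrite("pics/t12.png",cv2.resize(c["img"][150:260,80:240,::-1],None,fx=5,fy=5,interpolation=cv2.INTER_CUBIC))
c=cam("scene");cv2.imwrite("pics/s12.png",cv2.resize(c["img"][150:320,120:360,::-1],None,fx=3,fy=3,interpolation=cv2.INTER_CUBIC))
go(.4915,.398,.05,103.5)
E
```

```text
time_s: 21.45
ee_pos: [0.4936, 0.3977, 0.1665]
eef_rot: [-3.14, 0.0, 1.806]
force: [-0.8, -0.1, -2.9]
grip_width: 0.022
time_s: 21.65
ee_pos: [0.4946, 0.3952, 0.1676]
eef_rot: [-3.141, 0.001, 1.807]
force: [-0.2, -0.1, -1.2]
grip_width: 0.0216
shift [ 0.07 -0.05  2.36] twist -0.0 t 21.75 yaw 103.5
```

View pics/t12.png

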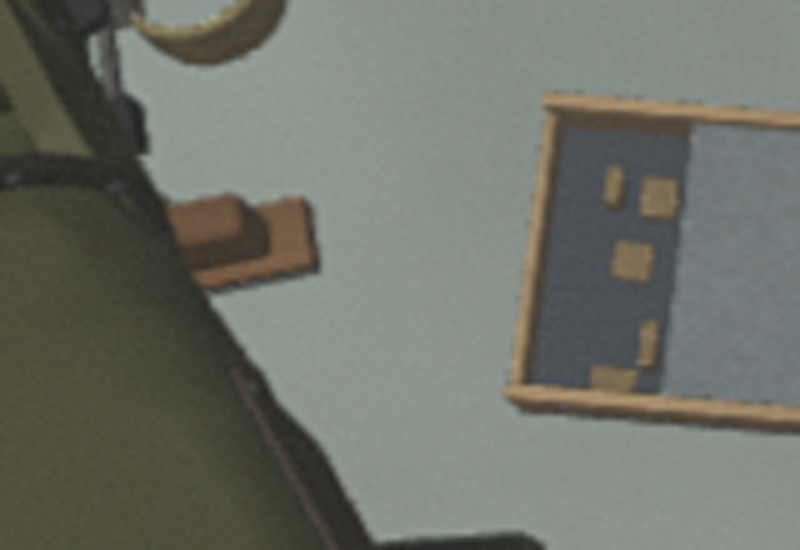

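View pics/s12.png

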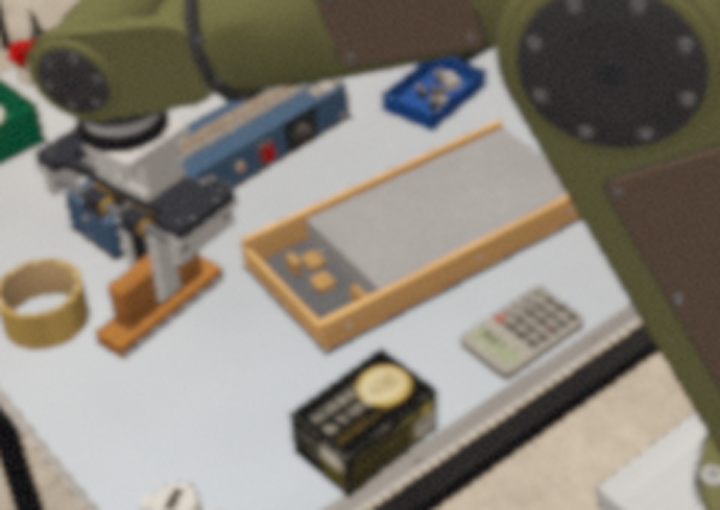

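All five chips are in the trough: (615,186), (660,197), (632,260), (648,343) and (612,378). Two of them stand on edge. I lower the scraper.

```bash

python3 -m creep '[[[0,0,0.5],0,0],[[0,0,1],0,0],[[0,0,1.5],0,0],[[0,0,2],0,0],[[0,0,2.25],0,0],[[0,0,2.25],0,0],[[0,0,2.25],0,0]]'
python3 -m creep '[[[0,0,0.05],0,0],[[0,0,0.08],0,0],[[0,0,0.08],0,0],[[0,0,0.08],0,0]]'
```

```text
time_s: 22.45
ee_pos: [0.4951, 0.3961, 0.0568]
eef_rot: [3.141, -0.0, 1.806]
force: [0.6, 0.5, -0.6]
grip_width: 0.0219
time_s: 22.85
ee_pos: [0.4947, 0.396, 0.052]
eef_rot: [3.141, -0.0, 1.807]
force: [-0.2, 0.1, -0.8]
grip_width: 0.0215
```

```bash

python3 -m creep '[[[0,0,0.05],0,0],[[0,0,0.07],0,0],[[0,0,0.07],0,0],[[0,0,0.07],0,0]]'
python3 -m creep '[[[0,0,0.02],0,0],[[0,0,0.02],0,0],[[0,0,0.02],0,0]]'
```

```text
time_s: 23.25
ee_pos: [0.4946, 0.396, 0.0481]
eef_rot: [-3.141, 0.0, 1.807]
force: [0.5, 0.2, -1.3]
grip_width: 0.0217
time_s: 23.55
ee_pos: [0.4948, 0.3961, 0.0477]
eef_rot: [3.141, -0.0, 1.806]
force: [-1.5, -0.6, 5.1]
grip_width: 0.0215
```

Contact. I release and rise, then move back out of view.

```bash

python3 -m creep '[[[0,0,0],0,0.3],[[0,0,0],0,0.5],[[0,0,0],0,0.5],[[0,0,0],0,0.5],[[0,0,-0.5],0,0.5],[[0,0,-1.3],0,0.5],[[0,0,-2.1],0,0.5],[[0,0,-3],0,0.5],[[-0.8,0,-3.6],0,0.5],[[-1.8,0,-3.6],0,0.5],[[-1.8,0,-3.6],0,0.5],[[-1.8,0,-3.6],0,0.5]]'
python3 - <<'E'
from h import *
c=cam("wrist");save(c,"w13.png");c=cam("top");save(c,"t13.png")
c=cam("scene");save(c,"s13.png")
E
```

```text
time_s: 24.75
ee_pos: [0.5159, 0.3079, 0.2274]
eef_rot: [3.141, -0.0, 1.805]
force: [0.1, 0.6, 0.2]
grip_width: 0.0472
```

View pics/w13.png

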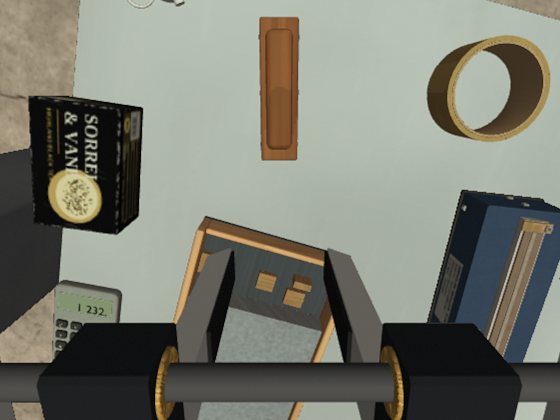

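View pics/t13.png

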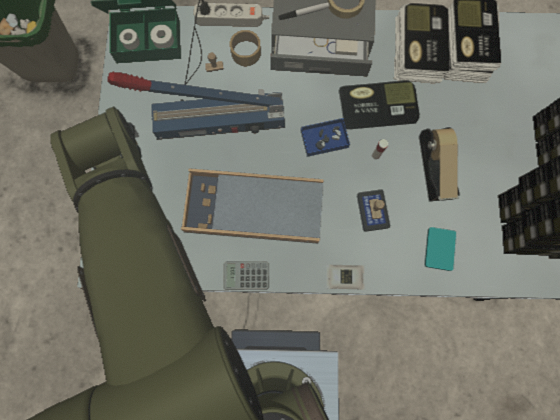

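View pics/s13.png

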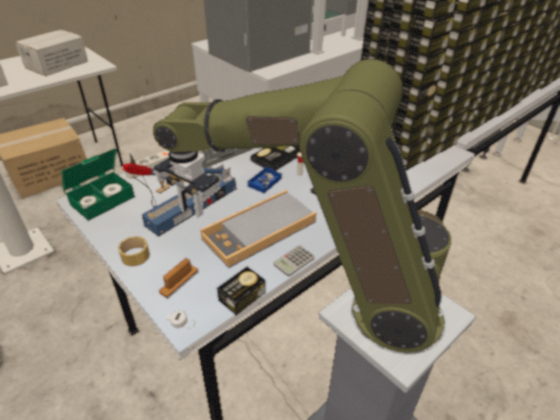

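The scraper stands rib up at (280,88) in the wrist view. The trough is filled, the plate is empty, and the stamp is on its pad at (375,207) in the top view. One last numeric check before handing in.

```bash
python3 - <<'E'
from h import *
c=cam("top");W=cloud(c);X,Y,Z=W[...,0],W[...,1],W[...,2]
hsv=cv2.cvtColor(c["img"],cv2.COLOR_RGB2HSV).astype(int)
m=win(c,350,180,400,240)&(Z>.076)&(Z<.095);print("stamp top",rect(c,m,.087),np.nanmax(Z[m]).round(4))
m=win(c,350,180,400,240)&(Z>.009)&(Z<.1);print("pad",rect(c,m,.017))
for n,wi in(("glue",(370,130,395,165)),("pouch",(320,255,370,295))):
    mm=win(c,*wi)&(Z>.01);print(n,np.nanmedian(W[mm],0).round(3))
c=cam("wrist");W=cloud(c);X,Y,Z=W[...,0],W[...,1],W[...,2]
m=(X>.4)&(X<.58)&(Y>.3)&(Y<.5)&(Z>.06)&(Z<.072);print("rib",rect(c,m,.066),np.nanmedian(Z[m]))
print(ctrl.hand_in(),telemetry.get_obs()["time_s"])
E
```

```text
stamp top [ 514.2 -252.9   22.9   20.7   91.3] 0.09
pad [ 515.5 -253.   107.3   72.9    9.3]
glue [ 0.669 -0.263  0.079]
pouch [ 0.336 -0.176  0.02 ]
rib [495.2 394.4  94.5  21.5 104.2] 0.06586583276686181
the job is handed in; nothing more can be done
the job is handed in; nothing more can be done
```

The job was done in the order asked and handed in at about 25 s on the robot's clock. I lifted the stamp off the board and stood it on the ink pad. Then I wiped all five offcuts into the trough with the scraper, and set the scraper back on the table near its old spot.

**Last checks:**
- **Stamp:** it stands upright, with its top about 1.5 mm from the pad's centre. The top read 90 mm high where 87 mm was expected, which is within the noise of that camera's depth.
- **Offcuts:** all five are in the trough. At least two of them stand on edge rather than lying flat, and the plate is empty.
- **Scraper:** it stands rib up with the rib top at 66 mm, about 4 mm from its starting place and clear of the board.
- **Bystanders:** the glue stick and pouch measured within 1 mm (3 mm in the glue stick's height) of where they began. For the carton I only have the final scene and wrist pictures, where it looks unmoved, because the arm hid it from the top camera.

No check failed. The highest force I read was about 12 N, on setting the stamp down.

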